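# Reset and lock the air valve on a taxidermy bench

### The job

Set the airbrush's air valve on the bench: slide its lock all the way back off the valve stem, then turn the valve's lever open until it points straight at the upright tab on the scale, and with the lever left there slide the lock fully home again. Leave the tub, the spool and the bird-head form where they stand.

Things in the scene. Friction and masses are not known exactly. Their poses are not given: they have to be found in the camera images.
- station: Air valve station fixed to the bench: dark base plate 300 x 235 x 10 mm, brass valve on a steel pipe along its x, regulator with black knob at x = -125 mm (122 mm high), gauge at x = -125, y = -60 mm. Origin: on the bench below the lever's pivot, z up. A thin scale arc (radius 106 to 128 mm about the pivot, top 64 mm up) runs from its -y direction round to its +x.
- lever (a joint): Turn of the valve lever about the vertical pivot, rad, anticlockwise seen from above: 0 = shut (lever points along the station's -y), 1.571 = fully open (points along the station's +x). Stiff: stays where left, needs about 0.22 N m.
- lever_grip (a point): Middle of the lever's black rubber grip, 75 mm out from the pivot, 84 mm above the bench. The grip is level, 60 mm long (42 to 102 mm from the pivot), 16 mm wide, 14 mm high (77 to 91 mm up), free air on both sides and nothing under it higher than 60 mm inside the scale arc. Its own -y axis points outward along the lever.
- lever_tip (a point): Nose of the lever, on its mid-line 105 mm from the pivot, 84 mm above the bench.
- lever_pivot (a point): The lever's vertical pivot axis, 84 mm above the bench (highest part of the hub 93 to 100 mm).
- tab: Dark steel index tab clamped on the scale arc, fixed, elsewhere each time. Origin on the bench below the lever's pivot; x axis points from the pivot towards the tab. Its upright part is 9 x 9 mm, 69 to 93 mm above the bench, 116 to 125 mm from the pivot, so the lever's nose passes just inside it.
- tab_mark (a point): Centre of the tab's upright part, at the lever's height (84 mm above the bench), 120.5 mm from the pivot.
- lock (a joint): Travel of the lock slide along the station's +y, m: 0 = fully home (its fork straddles the valve stem under the lever), 0.045 = fully back. Starts home or nearly so. Stays where left, needs about 2 N.
- lock_post (a point): Thumb post of the lock: upright steel post 18 mm in diameter, 64 to 100 mm above the bench, standing on the dark slide plate. This point is on its axis, 85.5 mm above the bench; with the lock home it is 85 mm from the pivot along the station's +y, and moves with the lock.
- tub: Bystander: lidded white putty tub, 112 mm diameter, 78 mm high, origin under its centre.
- spool: Bystander: grey thread spool, 40 mm diameter, 50 mm high, origin under its centre.
- head_form: Bystander: cream bird-head blank on a small wooden foot 48 mm in diameter, 93 mm high, bill towards its -x; origin under its foot.

How it is judged:
On the way, in this order (a step that is already met when the one before it is completed fails the run):
1. the lock is slid back off the valve stem (value of joint lock above 0.036 m), for 0.1 s.
2. with the lock still back, the lever stands still pointing at the tab (value of joint lock above 0.033 m and y of lever_tip in the frame of tab between -0.007 and 0.007 m and velocity of joint lever between -0.05 and 0.05 rad/s), for 0.3 s.
At the end, for the whole second after the job is handed in: The lock is home (within 4 mm of its inner stop) and the lever is at rest with its nose within 7 mm (about 4 degrees) of the line from the pivot to the tab (value of joint lock below 0.004 m and y of lever_tip in the frame of tab between -0.007 and 0.007 m and velocity of joint lever between -0.05 and 0.05 rad/s); the robot touches nothing.
It fails at once if the tub, the spool or the head form is pushed more than 30 mm from where it stood (distance of any of tub, spool, head_form from where it was at the start of the episode above 0.03 m).
It fails at once if the spool or the head form is tipped over (angle between any of spool, head_form's own z axis and vertical above 0.7 rad).
It also fails if it takes over 58 s, if anything falls off the work surface, if the arm or the gripper's body presses on something with over 40 N, if the wrist force passes 120 N, or if a joint passes its speed limit or range.

### The arm

A 6-joint arm with a two-finger parallel gripper is mounted at the origin on the work surface. World frame = base frame: x ahead of the robot, y to its left, z up, the work surface at z = 0. Lengths are in m, angles in rad, forces in N, time in s.
With the tool pointing down it reaches from about 0.225 to 0.875 m from the base axis. Payload 3.4 kg.
Tool frame: the origin (TCP) lies between the finger pads; the fingertips stand 11 mm ahead of it and the grasp point (between the pads) lies 8 mm behind it; z points along the fingers, y is the direction in which the jaws open and shut (so a half turn about z gives the same grasp; the last joint's range is limited). The gripper opens to 85 mm and grips with 20 to 120 N. Pads are 22 mm wide; open, the fingers measure 114 mm over their backs; the gripper's body (76 mm by 85 mm) begins 54 mm behind the grasp point. The pads swing forward as they close: fully open they stand 13 mm farther back than shut.
Start: joints at [1.002, 0.276, 1.505, -0, 1.361, -0.121], TCP at [0.249, 0.518, 0.242] pointing down, gripper open.
Joint ranges: [-2.89, 2.89], [-0.75, 2.08], [0.22, 2.7], [-1.18, 4.32], [0.11, 2.71], [-2.7, 2.7]. Speed limits (rad/s): [2.57, 2.57, 3.14, 3.14, 3.14, 3.14].

### API

Orientations are given as a rotation vector (axis times angle).
In Python, from cell import sensors, snapshot, camera_model, manip gives the robot as it stands.
- The arm moves only by the tool arm_command, never from a script. Its argument "rows" is a list of rows, each a list of 5 numbers: the shift along the tool's x, y, z in units of 25 mm (1.0 is 25 mm), then the turn about the tool's z in units of 5 degrees (1.0 is 5 degrees), then the gripper command: -1 is fully open, 1 is shut, values between are in proportion. A call has exactly 10 rows; each row shifts and turns the pose as measured when the row begins, along the tool's axes as they then stand; what a row does not reach is not made up. A row lasts 1/10 s, in which the tool goes at most 50 mm and 8.59 degrees, less where a joint would pass 70% of its speed; a pose out of reach is approached as far as the arm can. A call is refused whole if a number of a shift passes 1 or a number of a turn 1, either way. A call with a gripper value outside its range is refused whole. The fingers move at their own pace and stop on an object; the grip force is fixed at half the most. Time passes only in rows, so rows that do not move let the fingers close, or fill a call up. It gives the time, the measured TCP pose, the force and the opening at its end, in the units of the state.
- sensors.observe(): the state, without advancing time (a new reading comes with each control period).
- snapshot(name): name is "scene" or "top" or "wrist"; returns (picture, depth): 400x640x3 uint8, red, green, blue; 400x640 float32, m along the optical axis (not along the pixel's ray), 0 where there is no reading.
- camera_model(name): a dict with "fx", "fy", "cx", "cy" (pixels), "world_to_cam" (4x4, takes a point from world to camera coordinates); the wrist camera has in their place "T_tool_cam" (4x4, takes a point from camera to tool coordinates, whose origin is the TCP and whose axes are the flange's). Camera axes: x right, y down, z forward; pixel columns grow to the right and rows downward; lengths in m; the calibration is good to about 2 mm. The wrist camera is an equidistant fisheye: a pixel r from the principal point sees the ray r / f radians off the axis. A picture is of the moment at which its call begins: read the wrist's pose just before it. camera_model takes no time and is no camera call.
- manip.job_done(): hands the job in, once; it reports no verdict.
The state is a dict: "time": time; "joint_positions": joint angles; "qd": joint speeds; "joint_torque": joint torques, N m; "tool_pos": TCP position; "tcp_rot": TCP orientation; "contact_force": force on the tool from outside, world axes, zero at the start; "torque": the same for the moment, N m; "gripper_width": opening from 0.0 (shut) to 1.0 (fully open).
Only numpy, scipy, OpenCV 4.12 (cv2) and the standard library are available. Lean on these libraries where they do the work, as an engineer would, in place of code of your own. Each camera call takes 0.05 s, during which the arm holds its last target. There are 200 camera calls.

## Working session

There is one attempt and no reset: what is moved stays moved. The work goes in short steps, Python scripts to look and compute and a tool call to move; the robot and the scene stay as the last step left them, time stands still between calls to the robot, and variables do not carry over. Pictures are saved under pics/ and viewed, about 8 in all and at most 12, crops included, and the job is handed in when it is done.

Besides the shell and the picture viewer there is one more tool, called after "Request:" by a JSON object that holds its "fn" and its "kwargs", one argument or row to a line. arm_command: Moves the arm, as the interface text tells. Its arguments: {"type":"object","properties":{"rows":{"type":"array"}},"required":["rows"]}

```bash
mkdir -p pics; cat > h.py <<'E'
import numpy as np, cv2
from cell import sensors, snapshot, camera_model, manip
def cloud(name):
    im,d=snapshot(name); m=camera_model(name)
    v,u=np.mgrid[:400,:640]
    P=np.stack([(u-m['cx'])/m['fx']*d,(v-m['cy'])/m['fy']*d,d],-1)
    W=np.linalg.inv(m['world_to_cam'])
    return im,d,P@W[:3,:3].T+W[:3,3]
E
python3 - <<'E'
from h import *
for n in ('top','scene'):
    im,d,P=cloud(n); np.savez(n,im=im,d=d,P=P)
    cv2.imwrite(f'pics/{n}.png',im[...,::-1])
print(sensors.observe())
E
```

```text
{'time': 0.1, 'joint_positions': array([ 1.00200634e+00,  2.76550262e-01,  1.50602804e+00,  2.42652521e-06,
        1.36068414e+00, -1.20998378e-01]), 'qd': array([ 0.00093264,  0.00080464, -0.00429597,  0.00182919, -0.00062706,
       -0.00047937]), 'joint_torque': array([ 1.31026849e-03, -4.17698622e+01, -2.46404868e+01, -8.01010697e-05,
        5.77641214e-03, -6.54965490e-06]), 'tool_pos': array([0.24871734, 0.51792008, 0.24150706]), 'tcp_rot': array([-6.97402102e-01, -3.06262432e+00,  2.46673358e-03]), 'contact_force': array([-0.36093084, -0.32478743,  0.38348439]), 'torque': array([ 0.00351939, -0.0386483 ,  0.01083884]), 'gripper_width': 0.9990417920116608}
```

View pics/top.png

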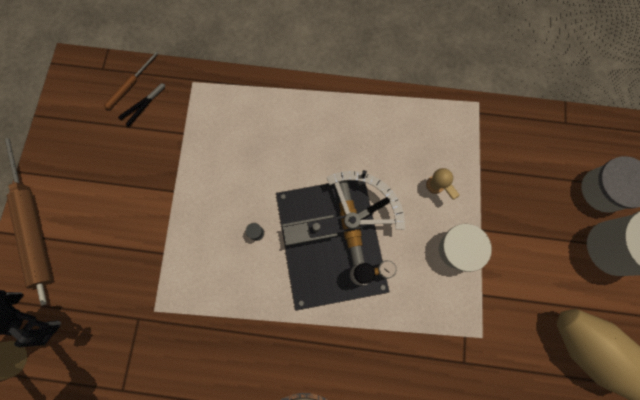

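View pics/scene.png

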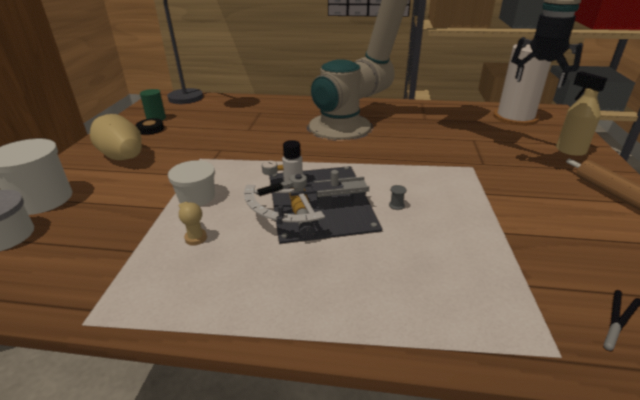

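```bash
python3 - <<'E'
from h import *
z=np.load('top.npz');im,P,d=z['im'],z['P'],z['d']
c=im[160:320,260:420];cv2.imwrite('pics/topcrop.png',cv2.resize(c,None,fx=4,fy=4,interpolation=cv2.INTER_CUBIC)[...,::-1].clip(0,255))
print(camera_model('top'))
for u,v in [(351,221),(316,227),(385,203),(365,174),(365,270),(254,232),(277,190),(387,293),(297,307),(300,110)]:
    print(u,v,P[v,u].round(4),im[v,u])
g=lambda a,b,s:print('\n'.join(' '.join(f'{int(1000*x):3d}' for x in r) for r in P[a-s:a+s+1,b-s:b+s+1,2]),'\n')
g(227,316,6); g(176,365,7)
E
```

```text
{'fx': 390.5409341873288, 'fy': 390.5409341873288, 'cx': 321.6686584630289, 'cy': 195.44551508860297, 'world_to_cam': array([[ 1.28161501e-01, -9.91753103e-01, -6.42483229e-04,
        -4.16827561e-02],
       [-9.65493231e-01, -1.24619868e-01, -2.28675992e-01,
         5.74918203e-01],
       [ 2.26710058e-01,  2.99277716e-02, -9.73502377e-01,
         8.86512990e-01],
       [ 0.00000000e+00,  0.00000000e+00,  0.00000000e+00,
         1.00000000e+00]])}
351 221 [ 0.5162 -0.0439  0.0997] [48 46 45]
316 227 [0.4914 0.0346 0.1028] [109 104  92]
385 203 [ 0.5711 -0.1195  0.0898] [18 16 13]
365 174 [ 0.6351 -0.0649  0.0932] [70 65 59]
365 270 [ 0.4079 -0.0852  0.1236] [21 22 22]
254 232 [0.4678 0.1842 0.0502] [68 67 60]
277 190 [ 0.5906  0.1525 -0.    ] [173 157 136]
387 293 [ 0.3662 -0.1576 -0.0011] [149 134 116]
297 307 [0.3053 0.0577 0.0112] [42 39 40]
300 110 [0.8219 0.1242 0.0033] [172 154 133]
 64  58  57  61  63  63  62  65  64  65  62  59  64
 66  65  64  64  65  62  64  63  65  62  65  64  63
 65  62  64  64 100  99 102  97  63  65  63  64  61
 64  62  64 100  98 101  96  97 10
[... 687 characters left out ...]
  96  94  91  91   2   0   3   0   3   0
 60  64  64  63  89  93  89  90  62   5   1   0   2  -2   0
 64  64  61  64  87  90  91  93  63  64  66   2   2   0   0
 66  64  62  72  78  80  81  83  65  65  64  62  64  62  -3
 64  62  65  69  67  70  75  63  63  61  65  65  62  62  64
 65  61  65  66  68  67  67  66  64  62  62  65  62  63  63
 63  62  66  64  66  65  68  62  65  66  65  66  64  64  61
 60  65  66 994  66  62  63  67  64  64  63  65  66  62  65
994  63  63  64  65  60  65  63  64  63  63  66  62  63  62
 17  17  61  59  62  64  64  64  65  65  66  63  65  63  61
 17  15  54  58  58  58   7  60  62  65  64  66  62  64  63
 12  57  58  58  60  61  11   9   2   2  60  64  64  62  66
```

View pics/topcrop.png

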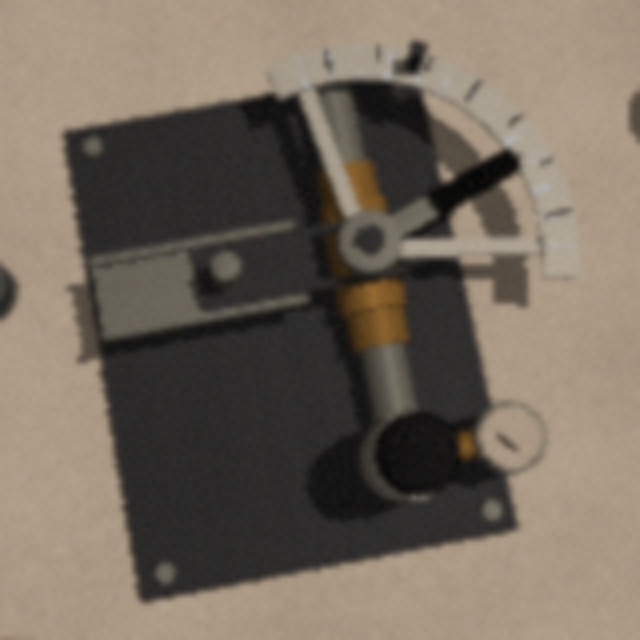

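```bash
python3 - <<'E'
from h import *
z=np.load('top.npz');im,P,d=z['im'],z['P'],z['d']
m=camera_model('top');W=np.linalg.inv(m['world_to_cam'])
v,u=np.mgrid[:400,:640]
def atz(uu,vv,zz):
    r=W[:3,:3]@np.array([(uu-m['cx'])/m['fx'],(vv-m['cy'])/m['fy'],1]);return (W[:3,3]+r*(zz-W[2,3])/r[2])[:2]
def cen(u0,u1,v0,v1,zlo,zhi,zz):
    k=(u>=u0)&(u<=u1)&(v>=v0)&(v<=v1)&(P[...,2]>zlo)&(P[...,2]<zhi)
    uc,vc=u[k].mean(),v[k].mean();print(k.sum(),uc,vc,np.median(P[k][:,2]),'mean',P[k][:,:2].mean(0),'ray',atz(uc,vc,zz));return atz(uc,vc,zz),P[k]
post,_=cen(308,324,220,236,.094,.106,.1)
hub,_=cen(344,360,213,228,.088,.106,.098)
tab,_=cen(360,370,168,182,.087,.1,.093)
# lever grip: dark pixels
k=(u>365)&(u<392)&(v>195)&(v<214)&(P[...,2]>.083)&(P[...,2]<.097)&(im.sum(-1)<120)
G=P[k][:,:2];gc=G.mean(0);w=np.linalg.svd(G-gc)[2][0]
print('grip',gc,w,k.sum())
# plate corners (undist) z=.01
for c in [(67,132),(143,602),(517,528)]: print('corner',atz(260+c[0]/4-.4,160+c[1]/4-.4,.01))
a=lambda p:np.degrees(np.arctan2(*p[::-1]))
print('post',np.linalg.norm(post-hub),a(post-hub)-90,'tab',np.linalg.norm(tab-hub),a(tab-hub),'grip',np.linalg.norm(gc-hub),a(gc-hub),a(w))
for n,q in (('gauge',(508,437,.07)),('knob',(415,450,.122))): print(n,atz(260+q[0]/4,160+q[1]/4,q[2]))
E
```

```text
43 315.8837209302326 226.11627906976744 0.09980454774856695 mean [0.49391192 0.03521426] ray [0.4938536  0.03519993]
206 352.18932038834953 219.74757281553397 0.09343434235490167 mean [ 0.52048941 -0.04666832] ray [ 0.5197565  -0.04644102]
17 363.94117647058823 172.35294117647058 0.09302423257427173 mean [ 0.63915135 -0.06204984] ray [ 0.6389474  -0.06200118]
grip [ 0.56304227 -0.10217008] [-0.60414836  0.79687186] 138
corner [0.58117449 0.15160303]
corner [0.29759157 0.0607066 ]
corner [ 0.36999694 -0.16001961]
post 0.08565164428360893 17.603099633211798 tab 0.12020228205677333 -7.437797914001759 grip 0.07056477083935095 -52.162865707446926 127.16758330962278
gauge [ 0.41916401 -0.14126163]
knob [ 0.40228551 -0.08317419]
```

```bash
cat >> h.py <<'E'
from scipy.spatial.transform import Rotation as R
YAW=17.7; PIV=np.array([.5200,-.0465])
def pose():
    s=sensors.observe(); M=R.from_rotvec(s['tcp_rot']).as_matrix()
    return s,np.array(s['tool_pos']),np.degrees(np.arctan2(M[1,1],M[0,1]))  # angle of tool y
def plan(x,y,z,ya,g,n=10,cap=.9,p=None):
    "n rows straight to the target, tool down; ya = world angle of tool y, deg"
    s,q,a=pose() if p is None else p
    print('t',round(s['time'],2),'at',q.round(4),'ya',round(a,2),'F',s['contact_force'].round(1),'w',round(s['gripper_width'],3))
    for i in range(n):
        D=np.array([x,y,z])-q; t=np.radians(a)
        ex=np.array([-np.sin(t),np.cos(t),0]); ey=np.array([np.cos(t),np.sin(t),0])
        v=np.array([D@ex,D@ey,-D[2]])/.025; v*=min(1,cap/np.abs(v).max())
        turn=np.clip((a-ya)/5,-cap,cap); v=v.round(2); turn=round(turn,2)
        print([*map(float,v),float(turn),g],end=',\n' if i<n-1 else '\n')
        q=q+.025*(v[0]*ex+v[1]*ey-np.array([0,0,v[2]])); a-=5*turn
    return s,q,a
E
python3 - <<'E'
from h import *
p=plan(.4938,.0352,.20,17.7,-1.0,n=10,cap=1)
p=plan(.4938,.0352,.20,17.7,-1.0,n=10,cap=1,p=p)
E
```

```text
t 0.1 at [0.2487 0.5179 0.2415] ya 64.34 F [-0.4 -0.3  0.4] w 0.999
[-1.0, -0.77, 0.1, 1.0, -1.0],
[-1.0, -0.63, 0.09, 1.0, -1.0],
[-1.0, -0.52, 0.09, 1.0, -1.0],
[-1.0, -0.41, 0.08, 1.0, -1.0],
[-1.0, -0.31, 0.08, 1.0, -1.0],
[-1.0, -0.22, 0.08, 1.0, -1.0],
[-1.0, -0.13, 0.08, 1.0, -1.0],
[-1.0, -0.04, 0.08, 1.0, -1.0],
[-1.0, 0.04, 0.08, 1.0, -1.0],
[-1.0, 0.13, 0.08, 0.33, -1.0]
t 0.1 at [0.3703 0.2785 0.2205] ya 17.69 F [-0.4 -0.3  0.4] w 0.999
[-1.0, 0.16, 0.08, -0.0, -1.0],
[-1.0, 0.16, 0.08, -0.0, -1.0],
[-1.0, 0.16, 0.08, -0.0, -1.0],
[-1.0, 0.16, 0.07, -0.0, -1.0],
[-1.0, 0.16, 0.08, -0.0, -1.0],
[-1.0, 0.16, 0.07, -0.0, -1.0],
[-1.0, 0.17, 0.08, -0.0, -1.0],
[-1.0, 0.16, 0.07, -0.0, -1.0],
[-1.0, 0.17, 0.08, -0.0, -1.0],
[-1.0, 0.16, 0.07, -0.0, -1.0]
```

Request:
{"fn": "arm_command", "kwargs": {
  "rows": [
    [-1,-0.8,0.1,1,-1],
    [-1,-0.6,0.1,1,-1],
    [-1,-0.5,0.1,1,-1],
    [-1,-0.4,0.1,1,-1],
    [-1,-0.3,0.1,1,-1],
    [-1,-0.2,0.1,1,-1],
    [-1,-0.1,0.1,1,-1],
    [-1,0,0.1,1,-1],
    [-1,0,0.1,1,-1],
    [-1,0.1,0.1,0.3,-1]
  ]
}}

```text
time: 1.1
tool_pos: [0.3689, 0.2708, 0.2114]
tcp_rot: [-1.884, -2.512, 0.013]
contact_force: [-0.2, 0.8, -0.7]
gripper_width: 1.0
```

```bash
python3 - <<'E'
from h import *
p=plan(.4938,.0352,.20,17.7,-1.0,n=10,cap=1)
E
```

```text
t 1.1 at [0.3689 0.2708 0.2114] ya 16.26 F [-0.2  0.8 -0.7] w 1.0
[-1.0, 0.21, 0.04, -0.29, -1.0],
[-1.0, 0.18, 0.04, 0.0, -1.0],
[-1.0, 0.18, 0.04, 0.0, -1.0],
[-1.0, 0.18, 0.04, 0.0, -1.0],
[-1.0, 0.18, 0.05, 0.0, -1.0],
[-1.0, 0.18, 0.04, 0.0, -1.0],
[-1.0, 0.18, 0.05, 0.0, -1.0],
[-1.0, 0.18, 0.04, 0.0, -1.0],
[-1.0, 0.18, 0.05, 0.0, -1.0],
[-1.0, 0.18, 0.04, 0.0, -1.0]
```

Request:
{"fn": "arm_command", "kwargs": {
  "rows": [
    [-1,0.2,0,-0.3,-1],
    [-1,0.2,0,0,-1],
    [-1,0.2,0,0,-1],
    [-1,0.2,0,0,-1],
    [-1,0.2,0,0,-1],
    [-1,0.2,0,0,-1],
    [-1,0.2,0,0,-1],
    [-1,0.1,0,0,-1],
    [-1,0.1,0,0,-1],
    [-0.8,0.1,0,0,-1]
  ]
}}

```text
time: 2.1
tool_pos: [0.4841, 0.039, 0.2078]
tcp_rot: [-1.848, -2.531, 0.022]
contact_force: [-1.0, 1.3, -0.5]
gripper_width: 1.006
```

```bash
python3 - <<'E'
from h import *
p=plan(.4938,.0352,.12,17.7,-1.0,n=10,cap=.7)
E
```

```text
t 2.1 at [0.4841 0.039  0.2078] ya 17.74 F [-1.   1.3 -0.5] w 1.006
[-0.05, 0.06, 0.7, 0.01, -1.0],
[-0.05, 0.07, 0.7, -0.0, -1.0],
[-0.05, 0.06, 0.7, -0.0, -1.0],
[-0.06, 0.07, 0.7, -0.0, -1.0],
[-0.05, 0.06, 0.7, -0.0, -1.0],
[-0.0, 0.0, 0.01, -0.0, -1.0],
[-0.0, 0.0, 0.0, -0.0, -1.0],
[-0.0, 0.0, 0.0, -0.0, -1.0],
[-0.0, 0.0, 0.0, -0.0, -1.0],
[-0.0, 0.0, 0.0, -0.0, -1.0]
```

Request:
{"fn": "arm_command", "kwargs": {
  "rows": [
    [-0.1,0.1,0.6,0,-1],
    [-0.1,0.1,0.6,0,-1],
    [-0.1,0.1,0.6,0,-1],
    [0,0.1,0.6,0,-1],
    [0,0.0,0.5,0,-1],
    [0,0,0.3,0,-1],
    [0,0,0.2,0,-1],
    [0,0,0,0,-1],
    [0,0,0,0,-1],
    [0,0,0,0,-1]
  ]
}}

```text
time: 3.1
tool_pos: [0.496, 0.0303, 0.1184]
tcp_rot: [-1.854, -2.526, 0.024]
contact_force: [0.1, -0.9, 0.2]
gripper_width: 0.999
```

```bash
python3 - <<'E'
from h import *
p=plan(.4938,.0352,.082,17.7,-1.0,n=4,cap=.7)
im,d=snapshot('wrist'); cv2.imwrite('pics/w1.png',im[...,::-1])
M=R.from_rotvec(p[0]['tcp_rot']).as_matrix();print(M.round(3))
m=camera_model('wrist');T=m['T_tool_cam']
for n,X in (('post',[.4938,.0352,.1]),('hub',[*PIV,.098]),('tab',[.639,-.062,.093])):
    c=np.linalg.inv(T)@np.r_[M.T@(np.array(X)-p[0]['tool_pos']),1]; r=np.hypot(c[0],c[1]);th=np.arctan2(r,c[2])
    print(n,m['cx']+m['fx']*th*c[0]/r,m['cy']+m['fy']*th*c[1]/r)
E
```

```text
t 3.1 at [0.496  0.0303 0.1184] ya 17.43 F [ 0.1 -0.9  0.2] w 0.999
[0.1, -0.01, 0.7, -0.05, -1.0],
[0.1, -0.02, 0.7, -0.0, -1.0],
[0.01, 0.0, 0.06, -0.0, -1.0],
[0.0, 0.0, -0.0, -0.0, -1.0]
[[-0.3    0.954 -0.016]
 [ 0.954  0.299 -0.008]
 [-0.002 -0.018 -1.   ]]
post 321.18041871890017 242.2513288438361
hub 322.2983070159778 352.0004073971787
tab 452.7748040236668 380.53228516039155
```

View pics/w1.png

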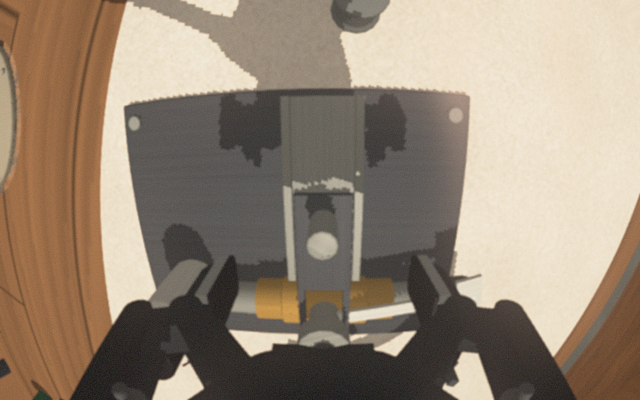

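The wrist view shows the post top at (322,245), 3 px from the predicted (321,242), and the jaws clear on both sides. I'll descend and grip.

Request:
{"fn": "arm_command", "kwargs": {
  "rows": [
    [0.2,0,0.6,0,-1],
    [0.1,0,0.6,0,-1],
    [0,0,0.2,0,-1],
    [0,0,0,0,-1],
    [0,0,0,0,1],
    [0,0,0,0,1],
    [0,0,0,0,1],
    [0,0,0,0,1],
    [0,0,0,0,1],
    [0,0,0,0,1]
  ]
}}

```text
time: 4.15
tool_pos: [0.4934, 0.0358, 0.0878]
tcp_rot: [-1.855, -2.53, 0.026]
contact_force: [2.8, 1.9, -4.6]
gripper_width: 0.185
```

```bash
python3 - <<'E'
from h import *
s,q,a=pose();y=np.array([-np.sin(np.radians(YAW)),np.cos(np.radians(YAW))])
print(np.c_[y,-np.array([-y[1],y[0]])].T@(q[:2]-PIV))
plan(*(q[:2]+y*.047),q[2],17.7,1.0,n=10,cap=.3)
E
```

```text
[ 0.08649917 -0.00031663]
t 4.15 at [0.4934 0.0358 0.0878] ya 17.5 F [ 2.8  1.9 -4.6] w 0.185
[0.3, -0.0, -0.0, -0.04, 1.0],
[0.3, -0.0, -0.0, -0.0, 1.0],
[0.3, -0.0, -0.0, -0.0, 1.0],
[0.3, -0.0, -0.0, -0.0, 1.0],
[0.3, -0.0, -0.0, -0.0, 1.0],
[0.3, -0.0, -0.0, -0.0, 1.0],
[0.08, -0.0, -0.0, -0.0, 1.0],
[0.0, -0.0, -0.0, -0.0, 1.0],
[0.0, -0.0, -0.0, -0.0, 1.0],
[0.0, -0.0, -0.0, -0.0, 1.0]
```

Request:
{"fn": "arm_command", "kwargs": {
  "rows": [
    [0.3,0,0,0,1],
    [0.3,0,0,0,1],
    [0.3,0,0,0,1],
    [0.3,0,0,0,1],
    [0.3,0,0,0,1],
    [0.2,0,0,0,1],
    [0.2,0,0,0,1],
    [0.1,0,0,0,1],
    [0,0,0,0,1],
    [0,0,0,0,1]
  ]
}}

```text
time: 5.15
tool_pos: [0.48, 0.0777, 0.0876]
tcp_rot: [1.836, 2.531, -0.049]
contact_force: [-0.1, -4.1, -0.6]
gripper_width: 0.188
```

```bash
python3 - <<'E'
from h import *
s,q,a=pose();y=np.array([-np.sin(np.radians(YAW)),np.cos(np.radians(YAW))])
print(np.c_[y,-np.array([-y[1],y[0]])].T@(q[:2]-PIV), a, s['contact_force'],s['gripper_width'])
E
```

```text
[ 0.13047822 -0.00036523] 18.08926939175744 [-0.10383771 -4.11025763 -0.60438411] 0.18781710963563047
```

Request:
{"fn": "arm_command", "kwargs": {
  "rows": [
    [0.1,0,0,0,1],
    [0,0,0,0,1],
    [0,0,0,0,1],
    [0,0,0,0,-1],
    [0,0,0,0,-1],
    [0,0,0,0,-1],
    [0,0,0,0,-1],
    [0,0,-0.8,0,-1],
    [0,0,-0.8,0,-1],
    [0,0,-0.8,0,-1]
  ]
}}

```text
time: 6.15
tool_pos: [0.4778, 0.0833, 0.1463]
tcp_rot: [1.836, 2.536, -0.055]
contact_force: [0.5, 0.1, 0.3]
gripper_width: 0.997
```

```bash
python3 - <<'E'
from h import *
im,d,P=cloud('top'); k=(P[...,2]>.094)&(P[...,2]<.106)
v,u=np.mgrid[:400,:640]; k&=(abs(P[...,0]-.48)<.015)&(abs(P[...,1]-.078)<.015); print('post',k.sum(),P[k].mean(0) if k.any() else 0)
a=np.radians(-52.5); g=PIV+.075*np.array([np.cos(a),np.sin(a)]); print('grip',g)
s,q,_=pose();cv2.imwrite('pics/t2.png',cv2.resize(im[140:300,240:440],None,fx=4,fy=4)[...,::-1])
p=plan(*g,.15,37.5,-1.0,n=12,cap=1)
E
```

```text
post 0 0
grip [ 0.56565711 -0.1060015 ]
t 6.2 at [0.4802 0.0836 0.1496] ya 18.2 F [1.2 0.2 1.7] w 1.001
[-1.0, 0.11, -0.0, -1.0, -1.0],
[-1.0, 0.02, -0.0, -1.0, -1.0],
[-1.0, -0.07, -0.0, -1.0, -1.0],
[-1.0, -0.16, -0.0, -0.86, -1.0],
[-1.0, -0.24, -0.0, -0.0, -1.0],
[-1.0, -0.23, -0.01, -0.0, -1.0],
[-1.0, -0.24, -0.0, -0.0, -1.0],
[-1.0, -0.23, -0.01, -0.0, -1.0],
[-0.18, -0.04, 0.0, -0.0, -1.0],
[-0.0, -0.0, 0.0, -0.0, -1.0],
[-0.0, -0.0, 0.0, -0.0, -1.0],
[-0.0, -0.0, 0.0, -0.0, -1.0]
```

View pics/t2.png

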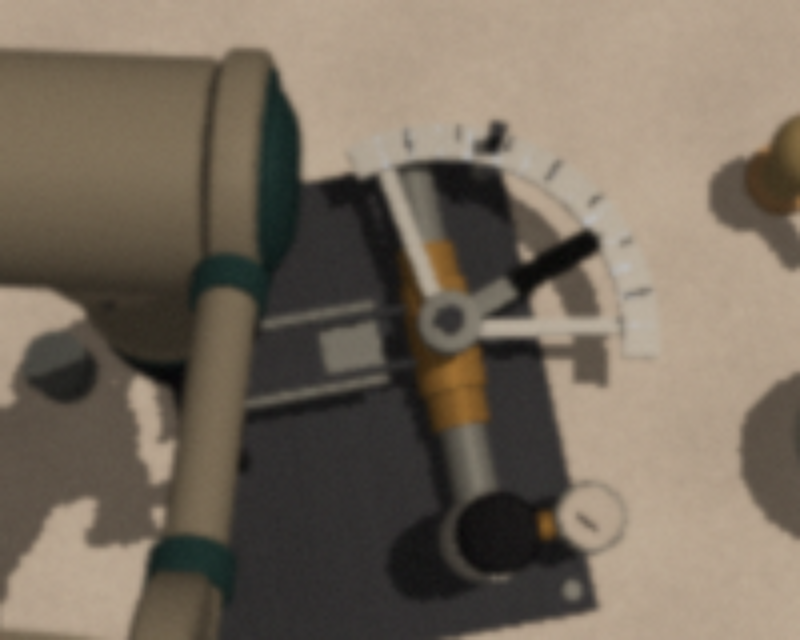

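Request:
{"fn": "arm_command", "kwargs": {
  "rows": [
    [-0.9,0.1,-0.2,-1,-1],
    [-1,0,0,-1,-1],
    [-1,-0.1,0,-1,-1],
    [-1,-0.2,0,-0.8,-1],
    [-1,-0.2,0,0,-1],
    [-1,-0.2,0,0,-1],
    [-1,-0.2,0,0,-1],
    [-1,-0.2,0,0,-1],
    [-0.2,0,0,0,-1],
    [0,0,0,0,-1]
  ]
}}

```text
time: 7.2
tool_pos: [0.5718, -0.1052, 0.1585]
tcp_rot: [1.368, 2.816, -0.042]
contact_force: [-0.5, 0.3, 0.5]
gripper_width: 0.998
```

```bash
python3 - <<'E'
from h import *
im,d,P=cloud('top'); k=(P[...,2]>.094)&(P[...,2]<.106)
k&=(abs(P[...,0]-.48)<.02)&(abs(P[...,1]-.078)<.02); print('post',k.sum(),P[k].mean(0) if k.any() else 0)
a=np.radians(-52.5); g=PIV+.075*np.array([np.cos(a),np.sin(a)])
p=plan(*g,.12,37.5,-1.0,n=6,cap=.7)
im,d=snapshot('wrist'); cv2.imwrite('pics/w2.png',im[...,::-1])
E
```

```text
post 47 [0.4803975  0.07695122 0.09973227]
t 7.25 at [ 0.5715 -0.1048  0.1585] ya 38.19 F [ 0.3 -1.1  0.2] w 1.0
[0.05, -0.1, 0.7, 0.14, -1.0],
[0.05, -0.09, 0.7, -0.0, -1.0],
[0.01, -0.02, 0.14, -0.0, -1.0],
[-0.0, -0.0, -0.0, -0.0, -1.0],
[-0.0, -0.0, -0.0, -0.0, -1.0],
[-0.0, -0.0, -0.0, -0.0, -1.0]
```

View pics/w2.png

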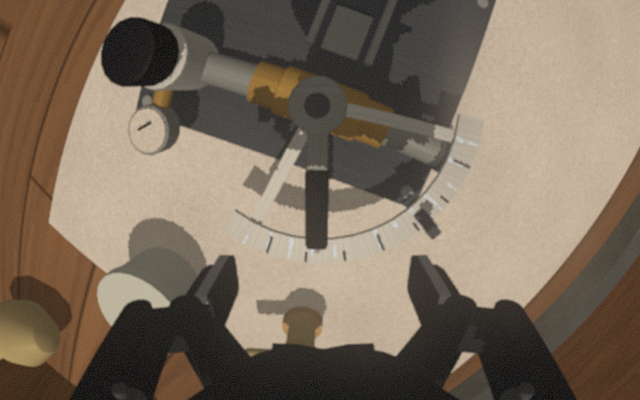

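Request:
{"fn": "arm_command", "kwargs": {
  "rows": [
    [0.1,-0.2,0.6,0.1,-1],
    [0,-0.1,0.6,0,-1],
    [0,0,0.6,0,-1],
    [0,0,0.6,0,-1],
    [0,0,0.4,0,-1],
    [0,0,0.3,0,-1],
    [0,0,0,0,-1],
    [0,0,0,0,-1],
    [0,0,0,0,-1],
    [0,0,0,0,-1]
  ]
}}

```text
time: 8.3
tool_pos: [0.5608, -0.1003, 0.0811]
tcp_rot: [1.368, 2.816, -0.037]
contact_force: [0.8, 0.6, 0.7]
gripper_width: 0.999
```

```bash
python3 - <<'E'
from h import *
a=np.radians(-52.5); g=PIV+.075*np.array([np.cos(a),np.sin(a)])
p=plan(*g,.079,37.5,-1.0,n=2,cap=.7)
E
```

```text
t 8.3 at [ 0.5608 -0.1003  0.0811] ya 38.18 F [0.8 0.6 0.7] w 0.999
[-0.3, 0.01, 0.08, 0.14, -1.0],
[0.0, 0.0, 0.0, -0.0, -1.0]
```

Request:
{"fn": "arm_command", "kwargs": {
  "rows": [
    [-0.3,0,0.1,0.2,-1],
    [0,0,0,0,1],
    [0,0,0,0,1],
    [0,0,0,0,1],
    [0,0,0,0,1],
    [0,0,0,0,1],
    [0,0,0,0,1],
    [0,0,0,0,1],
    [0,0,0,0,1],
    [0,0,0,0,1]
  ]
}}

```text
time: 9.3
tool_pos: [0.5667, -0.1078, 0.0799]
tcp_rot: [1.391, 2.8, -0.038]
contact_force: [-0.8, -0.8, 0.1]
gripper_width: 0.168
```

```bash
cat >> h.py <<'E'
def arc(ya,step,n,p=None):
    "rows turning the tool round the pivot to jaw angle ya at radius kept .075; step in deg"
    s,q,a=pose() if p is None else p
    r=q[:2]-PIV; print('t',s['time'],'r',np.linalg.norm(r).round(4),'bearing',np.degrees(np.arctan2(r[1],r[0])).round(2),'ya-90',round(a-90,2),'z',q[2].round(4),'F',s['contact_force'].round(1),'T',s['torque'].round(2),'w',round(s['gripper_width'],3))
    q=q[:2].copy()
    for i in range(n):
        da=np.clip(ya-a,-step,step); b=np.radians(a+da-90); T=PIV+.075*np.array([np.cos(b),np.sin(b)])
        t=np.radians(a); D=T-q; ex=np.array([-np.sin(t),np.cos(t)]);ey=np.array([np.cos(t),np.sin(t)])
        print((np.array([D@ex,D@ey])/.025).round(2),round(-da/5,2)); q=T;a+=da
E
python3 - <<'E'
from h import *
arc(82.6,3,17)
E
```

```text
t 9.3 r 0.077 bearing -52.68 ya-90 -52.84 z 0.0799 F [-0.8 -0.8  0.1] T [ 0.07 -0.01  0.21] w 0.168
[0.08 0.15] -0.6
[0.   0.16] -0.6
[0.   0.16] -0.6
[0.   0.16] -0.6
[0.   0.16] -0.6
[0.   0.16] -0.6
[0.   0.16] -0.6
[0.   0.16] -0.6
[0.   0.16] -0.6
[0.   0.16] -0.6
[0.   0.16] -0.6
[0.   0.16] -0.6
[0.   0.16] -0.6
[0.   0.16] -0.6
[0.   0.16] -0.6
[0.   0.02] -0.09
[0. 0.] -0.0
```

Request:
{"fn": "arm_command", "kwargs": {
  "rows": [
    [0,0.15,0,-0.6,1],
    [0,0.16,0,-0.6,1],
    [0,0.16,0,-0.6,1],
    [0,0.16,0,-0.6,1],
    [0,0.16,0,-0.6,1],
    [0,0.16,0,-0.6,1],
    [0,0.16,0,-0.6,1],
    [0,0.16,0,-0.6,1],
    [0,0,0,0,1],
    [0,0,0,0,1]
  ]
}}

```text
time: 10.3
tool_pos: [0.5873, -0.0834, 0.0799]
tcp_rot: [0.773, 3.037, -0.038]
contact_force: [-1.3, -1.4, 0.9]
gripper_width: 0.174
```

```bash
python3 - <<'E'
from h import *
arc(82.6,3,10)
E
```

```text
t 10.3 r 0.0767 bearing -28.76 ya-90 -28.55 z 0.0799 F [-1.3 -1.4  0.9] T [ 0.1  -0.21  0.18] w 0.174
[0.07 0.17] -0.6
[0.   0.16] -0.6
[0.   0.16] -0.6
[0.   0.16] -0.6
[0.   0.16] -0.6
[0.   0.16] -0.6
[0.   0.16] -0.6
[0.   0.01] -0.03
[0. 0.] -0.0
[0. 0.] -0.0
```

Tracking is excellent.

Request:
{"fn": "arm_command", "kwargs": {
  "rows": [
    [0,0.16,0,-0.6,1],
    [0,0.16,0,-0.6,1],
    [0,0.16,0,-0.6,1],
    [0,0.16,0,-0.6,1],
    [0,0.16,0,-0.6,1],
    [0,0.16,0,-0.6,1],
    [0,0.14,0,-0.5,1],
    [0,0,0,0,1],
    [0,0,0,0,1],
    [0,0,0,0,1]
  ]
}}

```text
time: 11.3
tool_pos: [0.5955, -0.0581, 0.0798]
tcp_rot: [0.228, 3.13, -0.035]
contact_force: [-0.4, 0.3, 0.5]
gripper_width: 0.176
```

```bash
python3 - <<'E'
from h import *
arc(82.6,3,3)
im,d=snapshot('wrist'); cv2.imwrite('pics/w3.png',im[...,::-1])
E
```

```text
t 11.3 r 0.0764 bearing -8.74 ya-90 -8.34 z 0.0798 F [-0.4  0.3  0.5] T [ 0.33 -0.35  0.25] w 0.176
[0.06 0.07] -0.19
[0. 0.] -0.0
[0. 0.] -0.0
```

View pics/w3.png

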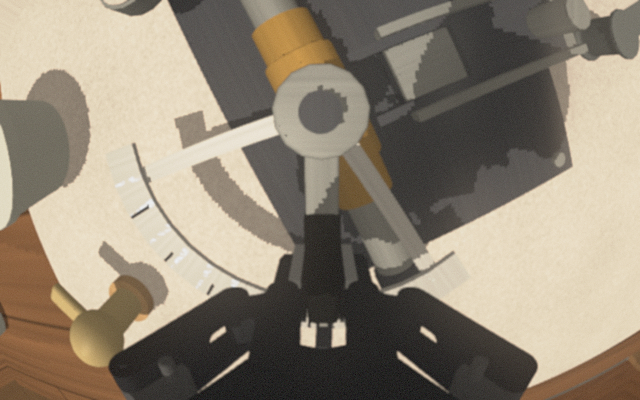

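The lever points nearly at the tab, which is visible at (323,335). I'll nudge it about 1°, then release and measure it.

Request:
{"fn": "arm_command", "kwargs": {
  "rows": [
    [0,0.06,0,-0.2,1],
    [0,0,0,0,1],
    [0,0,0,0,1],
    [0,0,0,0,-1],
    [0,0,0,0,-1],
    [0,0,0,0,-1],
    [0,0,0,0,-1],
    [0,0,-0.8,0,-1],
    [0,0,-1,0,-1],
    [0,0,-1,0,-1]
  ]
}}

```text
time: 12.35
tool_pos: [0.5922, -0.0551, 0.1468]
tcp_rot: [-0.201, -3.125, 0.035]
contact_force: [0.4, 0.2, -0.3]
gripper_width: 1.001
```

```bash
python3 - <<'E'
from h import *
arc(82.6,3,0)
s,q,a=pose();im,d=snapshot('wrist'); cv2.imwrite('pics/w4.png',im[...,::-1])
p=plan(.4804,.0770,.16,17.7,-1.0,n=12,cap=1)
E
```

```text
t 12.35 r 0.0727 bearing -6.76 ya-90 -7.37 z 0.1468 F [ 0.4  0.2 -0.3] T [0.02 0.02 0.04] w 1.001
t 12.4 at [ 0.595  -0.0555  0.1514] ya 82.63 F [ 1.5 -0.2  1.7] w 0.996
[1.0, 0.89, -0.07, 1.0, -1.0],
[1.0, 0.75, -0.06, 1.0, -1.0],
[1.0, 0.62, -0.06, 1.0, -1.0],
[1.0, 0.5, -0.05, 1.0, -1.0],
[1.0, 0.4, -0.05, 1.0, -1.0],
[1.0, 0.3, -0.05, 1.0, -1.0],
[0.0, 0.0, -0.0, 1.0, -1.0],
[0.0, 0.0, -0.0, 1.0, -1.0],
[0.0, 0.0, -0.0, 1.0, -1.0],
[0.0, 0.0, -0.0, 1.0, -1.0],
[0.0, 0.0, -0.0, 1.0, -1.0],
[0.0, 0.0, -0.0, 1.0, -1.0]
```

View pics/w4.png

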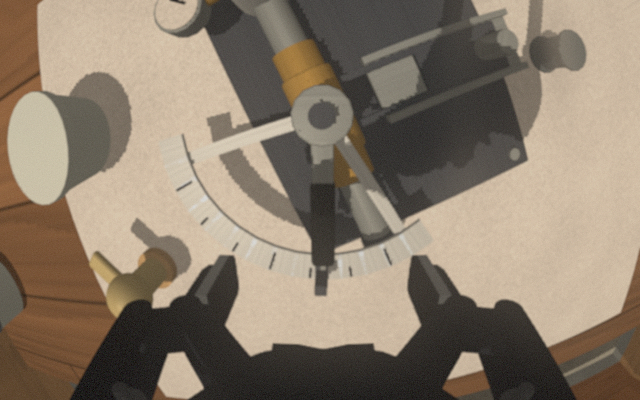

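The lever's mid-line (u≈322) runs straight into the tab at (321,285), so they are aligned. Next, back to the post.

Request:
{"fn": "arm_command", "kwargs": {
  "rows": [
    [0.5,0.5,-0.4,1,-1],
    [1,0.8,0,1,-1],
    [1,0.7,0,1,-1],
    [1,0.6,0,1,-1],
    [1,0.5,0,1,-1],
    [1,0.4,0,1,-1],
    [0.5,0.1,0,1,-1],
    [0,0,0,1,-1],
    [0,0,0,1,-1],
    [0,0,0,1,-1]
  ]
}}

```text
time: 13.4
tool_pos: [0.4862, 0.0908, 0.1593]
tcp_rot: [1.549, 2.713, -0.029]
contact_force: [-0.4, -0.0, -0.2]
gripper_width: 0.999
```

```bash
python3 - <<'E'
from h import *
p=plan(.4804,.0770,.12,17.7,-1.0,n=10,cap=.9)
E
```

```text
t 13.4 at [0.4862 0.0908 0.1593] ya 30.54 F [-0.4 -0.  -0.2] w 0.999
[-0.2, -0.28, 0.9, 0.9, -1.0],
[-0.17, -0.19, 0.67, 0.9, -1.0],
[-0.0, 0.0, 0.0, 0.77, -1.0],
[-0.0, 0.0, 0.0, -0.0, -1.0],
[-0.0, 0.0, 0.0, -0.0, -1.0],
[-0.0, 0.0, 0.0, -0.0, -1.0],
[-0.0, 0.0, 0.0, -0.0, -1.0],
[-0.0, 0.0, 0.0, -0.0, -1.0],
[-0.0, 0.0, 0.0, -0.0, -1.0],
[-0.0, 0.0, 0.0, -0.0, -1.0]
```

Request:
{"fn": "arm_command", "kwargs": {
  "rows": [
    [-0.2,-0.3,0.4,0.9,-1],
    [-0.2,-0.2,0.4,0.9,-1],
    [-0.1,0,0.4,0.8,-1],
    [0,0,0.3,0,-1],
    [0,0,0.1,0,-1],
    [0,0,0,0,-1],
    [0,0,0,0,-1],
    [0,0,0,0,-1],
    [0,0,0,0,-1],
    [0,0,0,0,-1]
  ]
}}

```text
time: 14.4
tool_pos: [0.4824, 0.0733, 0.1195]
tcp_rot: [1.848, 2.512, -0.02]
contact_force: [-0.5, -0.2, -0.5]
gripper_width: 0.996
```

```bash
python3 - <<'E'
from h import *
p=plan(.4804,.0770,.084,17.7,-1.0,n=5,cap=.6)
E
```

```text
t 14.4 at [0.4824 0.0733 0.1195] ya 17.31 F [-0.5 -0.2 -0.5] w 0.996
[0.07, -0.01, 0.6, -0.08, -1.0],
[0.07, -0.02, 0.6, 0.0, -1.0],
[0.03, -0.0, 0.22, 0.0, -1.0],
[-0.0, -0.0, 0.0, 0.0, -1.0],
[-0.0, -0.0, 0.0, 0.0, -1.0]
```

Request:
{"fn": "arm_command", "kwargs": {
  "rows": [
    [0.1,0,0.6,-0.1,-1],
    [0.1,0,0.5,0,-1],
    [0,0,0.3,0,-1],
    [0,0,0,0,-1],
    [0,0,0,0,1],
    [0,0,0,0,1],
    [0,0,0,0,1],
    [0,0,0,0,1],
    [0,0,0,0,1],
    [0,0,0,0,1]
  ]
}}

```text
time: 15.4
tool_pos: [0.4804, 0.0762, 0.0865]
tcp_rot: [1.834, 2.521, -0.024]
contact_force: [3.5, 1.4, -4.3]
gripper_width: 0.19
```

```bash
python3 - <<'E'
from h import *
s,q,a=pose();y=np.array([-np.sin(np.radians(YAW)),np.cos(np.radians(YAW))])
print(np.c_[y,-np.array([-y[1],y[0]])].T@(q[:2]-PIV))
p=plan(*(q[:2]-y*.045),q[2],17.7,1.0,n=8,cap=.3)
E
```

```text
[ 0.12890715 -0.0004072 ]
t 15.4 at [0.4804 0.0762 0.0865] ya 17.92 F [ 3.5  1.4 -4.3] w 0.19
[-0.3, -0.0, -0.0, 0.04, 1.0],
[-0.3, -0.0, -0.0, 0.0, 1.0],
[-0.3, -0.0, -0.0, 0.0, 1.0],
[-0.3, -0.0, -0.0, 0.0, 1.0],
[-0.3, -0.0, -0.0, 0.0, 1.0],
[-0.3, -0.0, -0.0, 0.0, 1.0],
[-0.0, -0.0, -0.0, 0.0, 1.0],
[-0.0, -0.0, -0.0, 0.0, 1.0]
```

Request:
{"fn": "arm_command", "kwargs": {
  "rows": [
    [-0.3,0,0,0,1],
    [-0.3,0,0,0,1],
    [-0.3,0,0,0,1],
    [-0.3,0,0,0,1],
    [-0.3,0,0,0,1],
    [-0.2,0,0,0,1],
    [-0.2,0,0,0,1],
    [-0.1,0,0,0,1],
    [0,0,0,0,1],
    [0,0,0,0,1]
  ]
}}

```text
time: 16.4
tool_pos: [0.4943, 0.0334, 0.0866]
tcp_rot: [1.855, 2.527, -0.004]
contact_force: [-0.3, 3.6, -2.9]
gripper_width: 0.185
```

```bash
python3 - <<'E'
from h import *
s,q,a=pose();y=np.array([-np.sin(np.radians(YAW)),np.cos(np.radians(YAW))])
print(np.c_[y,-np.array([-y[1],y[0]])].T@(q[:2]-PIV), a, s['contact_force'],s['gripper_width'])
E
```

```text
[ 0.08391231 -0.00019122] 17.430891276054112 [-0.28353771  3.63456582 -2.86847107] 0.18536009984837715
```

Request:
{"fn": "arm_command", "kwargs": {
  "rows": [
    [-0.1,0,0,0,1],
    [-0.1,0,0,0,1],
    [0,0,0,0,1],
    [0,0,0,0,1],
    [0,0,0,0,1],
    [0,0,0,0,1],
    [0,0,0,0,1],
    [0,0,0,0,1],
    [0,0,0,0,1],
    [0,0,0,0,1]
  ]
}}

```text
time: 17.4
tool_pos: [0.4943, 0.0334, 0.0865]
tcp_rot: [-1.862, -2.528, -0.007]
contact_force: [-0.0, 4.2, -3.3]
gripper_width: 0.19
```

```bash
python3 - <<'E'
from h import *
s,q,a=pose();y=np.array([-np.sin(np.radians(YAW)),np.cos(np.radians(YAW))])
print(np.c_[y,-np.array([-y[1],y[0]])].T@(q[:2]-PIV), a, s['contact_force'],s['gripper_width'])
E
```

```text
[ 0.08393059 -0.00020365] 17.267484237704576 [-0.03450445  4.18353718 -3.32042183] 0.19004394898843713
```

Request:
{"fn": "arm_command", "kwargs": {
  "rows": [
    [-0.25,0,0,0,1],
    [-0.25,0,0,0,1],
    [-0.2,0,0,0,1],
    [0,0,0,0,1],
    [0,0,0,0,-1],
    [0,0,0,0,-1],
    [0,0,0,0,-1],
    [0,0,0,0,-1],
    [0,0,-0.6,0,-1],
    [0,0,-1,0,-1]
  ]
}}

```text
time: 18.4
tool_pos: [0.4938, 0.0287, 0.126]
tcp_rot: [-1.865, -2.489, -0.032]
contact_force: [0.7, -0.4, 0.0]
gripper_width: 1.0
```

Request:
{"fn": "arm_command", "kwargs": {
  "rows": [
    [0,0,-1,0,-1],
    [0.5,0,-1,0,-1],
    [1,0,-1,0,-1],
    [1,0,-1,0,-1],
    [1,0,0,0,-1],
    [1,0,0,0,-1],
    [1,0,0,0,-1],
    [1,0,0,0,-1],
    [1,0,0,0,-1],
    [0,0,0,0,-1]
  ]
}}

```text
time: 19.4
tool_pos: [0.4456, 0.207, 0.2426]
tcp_rot: [-1.882, -2.493, -0.042]
contact_force: [-0.6, -0.3, 0.2]
gripper_width: 0.997
```

```bash
python3 - <<'E'
from h import *
im,d,P=cloud('top'); Z=P[...,2]
y=np.array([-np.sin(np.radians(YAW)),np.cos(np.radians(YAW))])
k=(Z>.094)&(Z<.106)&(abs(P[...,0]-.494)<.02)&(abs(P[...,1]-.035)<.02); print('post',k.sum(),P[k].mean(0) if k.any() else 0)
if k.any(): print('along y',(P[k].mean(0)[:2]-PIV)@y)
r=P[...,:2]-PIV;rr=np.hypot(r[...,0],r[...,1]);b=np.degrees(np.arctan2(r[...,1],r[...,0]))
k=(Z>.08)&(Z<.1)&(rr>.045)&(rr<.1)&(abs(b+7.4)<20);print('lever',k.sum(),b[k].mean() if k.any() else 0)
k=(Z>.087)&(Z<.1)&(rr>.114)&(rr<.128)&(abs(b+7.4)<12);print('tab',k.sum(),b[k].mean() if k.any() else 0)
s=pose()[0];print(s['time'],s['tool_pos'],s['contact_force'])
cv2.imwrite('pics/t5.png',cv2.resize(im[140:300,240:500],None,fx=3,fy=3)[...,::-1])
E
```

```text
post 45 [0.49405734 0.03484644 0.10042967]
along y 0.08538304091969999
lever 150 -6.6078124610287405
tab 17 -7.423255475470221
19.45 [0.44604717 0.20575026 0.24250804] [-0.14109396  0.47939126 -0.17504555]
```

View pics/t5.png

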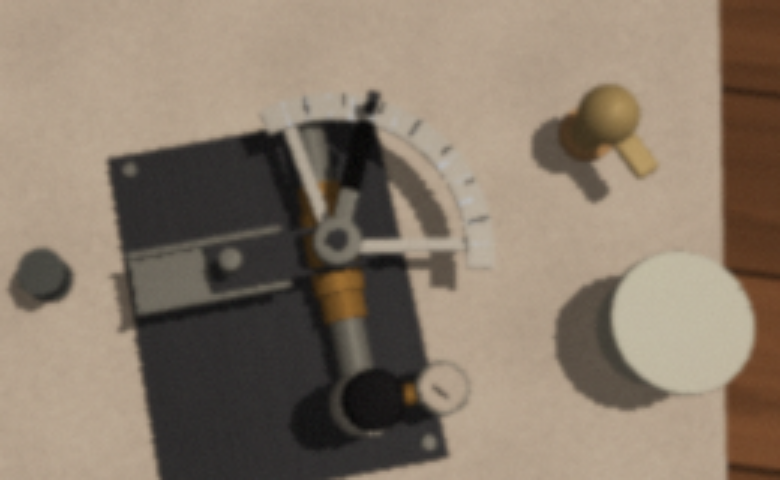

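The lock is home: the post is 85.4 mm from the pivot and should be at 85. The lever's bearing is within 1° of the tab's, the bystanders are undisturbed, and the arm is clear.

```bash
python3 -c "
from h import *
print(manip.job_done())"
```

```text
the job is handed in; nothing more can be done
None
```

I slid the lock fully back, turned the lever about 45° to point at the tab, slid the lock home again and handed the job in at about 19.5 s. The hand-in gives no verdict, so what follows is from my own checks.

- **Lock back:** the post moved about 44 mm along the slide in the top camera, against the 36 mm needed.
- **Lever:** in the last top view it bears −6.6° and the tab −7.4°. That puts the nose about 1.5 mm off the line, with 7 mm allowed. The wrist picture also showed it in line with the tab.
- **Lock home:** the post measured 85.4 mm from the pivot, where 85 mm is fully home. The arm's own reading was 83.9 mm with the post gripped. The two differ by 1.5 mm, within calibration error, and two small extra pushes moved it no further. A last push just before release was not measured separately.
- **Clearance:** the arm stood well clear of everything, with contact force near zero. The tub, spool and bird-head form look undisturbed in the last picture; I did not measure their positions.

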